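# Sort the inspected parts and gauges into their trays

## Task

Clear up after an inspection: sort the five loose things at the front of the desk into the shallow trays. The two turned pins (steel and brass) go into the yellow tray and the two ring gauges into the blue tray, one to a bay in whichever order, and the gauge block into the green tray. Everything must lie wholly inside its bay on the tray's floor, the pins and block standing upright and the rings flat as they are now, and the oil bottle standing among them must not be pushed away or knocked over.

Things in the scene. Friction and masses are not known exactly. Their poses are not given: they have to be found in the camera images.
- large_ring_mid (a point): Larger setting ring gauge: steel ring with a dark knurled band, 41 mm outer diameter, 12 mm bore, 16 mm high, lying flat, 0.09 to 0.17 kg. The point is its centre, 8 mm above its underside; z is its axis.
- small_ring_mid (a point): Smaller setting ring gauge: steel ring with a dark knurled band, 35 mm outer diameter, 12 mm bore, 14 mm high, lying flat, 0.05 to 0.11 kg. The point is its centre, 7 mm above its underside; z is its axis.
- steel_pin_mid (a point): Turned pin of bright grey steel, standing, 34 mm high, 19 mm in diameter at its collar (the widest part, a little below half height), narrower above and below. The point is on its axis, 17 mm above its underside; z is its axis.
- brass_pin_mid (a point): Turned pin of yellow brass, standing, 31 mm high, 19 mm in diameter at its collar (the widest part, a little below half height), narrower above and below. The point is on its axis, 15.5 mm above its underside; z is its axis.
- gauge_block_mid (a point): Steel gauge block, a flat plate standing on a narrow edge: 9 mm thick along its x, 30 mm wide along its y, 30 mm high. The point is its centre, 15 mm above its underside.
- yellow_tray: Yellow plastic tray with a flat floor and low lip, for pins; 70 x 152 x 6 mm (x, y, z), fixed to the desk. Two bays in a row along y, each 62 (x) x 70 mm (y) inside, centres at y = +37 and -37 mm, 4 mm divider between, as high as the lip. Floor 2 mm and lip 6 mm above the desk, walls 4 mm thick. Origin: centre of its underside; z up, y points roughly at the robot.
- blue_tray: Blue plastic tray with a flat floor and low lip, for ring gauges; 70 x 152 x 6 mm (x, y, z), fixed to the desk. Two bays in a row along y, each 62 (x) x 70 mm (y) inside, centres at y = +37 and -37 mm, 4 mm divider between, as high as the lip. Floor 2 mm and lip 6 mm above the desk, walls 4 mm thick. Origin: centre of its underside; z up, y points roughly at the robot.
- green_tray: Green plastic tray with a flat floor and low lip, for the gauge block; 70 x 78 x 6 mm (x, y, z), fixed to the desk. One bay, 62 (x) x 70 mm (y) inside, centred. Floor 2 mm and lip 6 mm above the desk, walls 4 mm thick. Origin: centre of its underside; z up, y points roughly at the robot.
- oiler_mid (a point): Small pale oil bottle with a needle cap, standing loose among the things, 27 mm in diameter, 66 mm high with its needle; not part of the job. The point is on its axis, 20 mm above the desk.
There are look-alikes about, which are no part of the job. What is shaped like the part that bears small_ring_mid but pink is not meant.

How it is judged:
By the outcome, as a careful person would: the job done as asked, in the order asked, and still so for the second after the job is handed in, with the robot touching nothing.
It also fails if it takes over 131 s, if anything falls off the work surface, if the arm or the gripper's body presses on something with over 40 N, if the wrist force passes 120 N, or if a joint passes its speed limit or range.

## Robot

A 6-joint arm with a two-finger parallel gripper is mounted at the origin on a cart in front of the work surface, level with it; the furniture and walls round the work are solid. World frame = base frame: x ahead of the robot, y to its left, z up, the work surface at z = 0. Lengths are in m, angles in degrees, forces in N, time in s.
With the tool pointing down it reaches from about 0.375 to 0.9 m from the base axis. Payload 3.1 kg.
Tool frame: the origin (TCP) lies midway between the tips of the shut fingers; the grasp point (between the pads) lies 19 mm behind it (ctrl.grip_depth is the distance from the TCP to the grasp point, in m); z points along the fingers, y is the line along which they close (so a half turn about z gives the same grasp; the last joint's range is limited). The gripper opens to 87 mm and grips with 3 to 60 N. Pads are 19 mm wide; open, the fingers measure 117 mm over their backs; the gripper's body (75 mm by 190 mm) begins 51 mm behind the grasp point.
Start: joints at [57.153, 30.224, 82.088, -0, 67.689, -10.227], TCP at [0.24, 0.577, 0.223] pointing down, gripper open.
Joint ranges: [-176.69, 176.69], [-43.24, 126.21], [12.49, 139.97], [-82, 262], [0, 151.66], [-163.58, 163.58]. Speed limits (degrees/s): [159.86, 159.86, 180, 180, 180, 180].

## Interface

Orientations are given as [roll, pitch, yaw] about the fixed x, y, z axes, in that order (R = Rz(yaw) Ry(pitch) Rx(roll)).
In Python, from bench import ctrl gives the robot as it stands. The module is installed in compiled form; this text tells all that it offers.
- The arm moves only by the tool arm_command, never from a script. Its argument "moves" is a list of rows, each an object with "fingers": the closure, from -1 (fully open) to 1 (shut); "dp": the shift along the world's x, y, z in units of 40 mm (1.0 is 40 mm), a list of three; "roll": the turn about the world's z in units of 5 degrees (1.0 is 5 degrees). In form: [{"fingers": fingers, "dp": [tx, ty, tz], "roll": roll}, ...]. A call has 1 to 5 rows; each row is the pose to reach, as a shift and turn from the pose commanded when the call began; what a row does not reach only later rows make up. A row lasts 1/12 s, in which the tool goes at most 41.7 mm and 7.16 degrees, less where a joint would pass 70% of its speed; a pose out of reach is approached as far as the arm can. A call with a gripper value outside its range is refused whole. The fingers move at their own pace and stop on an object; the grip force is fixed at half the most. Time passes only in rows, so rows that repeat a pose let the fingers close. It gives the time, the measured TCP pose, the force, the opening and the grip force at its end, in the units of the state.
- ctrl.get_state(): the state, without advancing time (a new reading comes with each control period).
- ctrl.snapshot(name): name is "scene" or "side" or "wrist"; returns the picture (480x640x3 uint8, red, green, blue); there is no depth.
- ctrl.camera_model(name): a dict with "fx", "fy", "cx", "cy" (pixels), "rvec" (rotation vector, rad) and "tvec" (3), from world to camera coordinates, as OpenCV has them; the wrist camera has in their place "tool_from_camera" (4x4, takes a point from camera to tool coordinates, whose origin is the TCP and whose axes are the flange's). Camera axes: x right, y down, z forward; pixel columns grow to the right and rows downward; lengths in m; the calibration is good to about 2 mm. The wrist camera is an equidistant fisheye: a pixel r from the principal point sees the ray r / f radians off the axis. A picture is of the moment at which its call begins: read the wrist's pose just before it. camera_model takes no time and is no camera call.
- ctrl.sign_off(): hands the job in; it is judged then, once.
The state is a dict: "time_s": time; "joint_positions": joint angles; "dq": joint speeds; "tau": joint torques, N m; "eef_pos": TCP position; "ee_rot": TCP orientation; "force": force on the tool from outside, world axes, zero at the start; "torque": the same for the moment, N m; "gripper_width": finger opening in m; "grasp_force": force on a finger pad.
Only numpy, scipy, OpenCV 4.12 (cv2) and the standard library are available. Lean on these libraries where they do the work, as an engineer would, in place of code of your own. Each camera call takes 0.05 s, during which the arm holds its last target. There are 200 camera calls.

## Working session

There is one attempt and no reset: what is moved stays moved. The work goes in short steps, Python scripts to look and compute and a tool call to move; the robot and the scene stay as the last step left them, time stands still between calls to the robot, and variables do not carry over. Pictures are saved under pics/ and viewed, at most 14 in all, crops included, and the job is handed in when it is done.

Besides the shell and the picture viewer there is one more tool, called after "Call:" as name(argument=value, ...), one argument or row to a line, values as JSON. arm_command: Moves the arm, as the interface text tells. Its arguments: {"type":"object","properties":{"moves":{"type":"array"}},"required":["moves"]}

```bash
mkdir -p pics
python3 - <<'E'
from bench import ctrl
import cv2
for n in("scene","side","wrist"):
    cv2.imwrite(f"pics/{n}0.png",ctrl.snapshot(n)[:,:,::-1]); print(n,ctrl.camera_model(n))
print(ctrl.get_state())
E
```

```text
scene {'fx': 442.8999847632725, 'fy': 442.8999847632725, 'cx': 319.3686746359772, 'cy': 229.70536599468204, 'rvec': array([ 1.92722938, -1.17275321,  0.58443833]), 'tvec': array([-0.34380608,  0.26188544,  0.56126848])}
side {'fx': 569.0366099643176, 'fy': 569.0366099643176, 'cx': 327.1509608965294, 'cy': 245.0575247991828, 'rvec': array([ 0.02103399, -2.61980964,  1.72877084]), 'tvec': array([0.51604676, 0.10859426, 0.97296109])}
wrist {'fx': 371.64829954431775, 'fy': 371.64829954431775, 'cx': 326.4741164694368, 'cy': 232.8136561121453, 'tool_from_camera': array([[ 2.12366400e-04, -9.64309077e-01, -2.64779076e-01,
         7.31627873e-02],
       [ 9.99999817e-01,  3.54925089e-04, -4.90564157e-04,
        -2.66588456e-04],
       [ 5.67032207e-04, -2.64778924e-01,  9.64308975e-01,
        -1.61128135e-01],
       [ 0.00000000e+00,  0.00000000e+00,  0.00000000e+00,
         1.00000000e+00]])}
{'time_s': 0.15, 'joint_positions': array([ 5.71549467e+01,  3.02690422e+01,  8.21374694e+01,  1.22751595e-03,
        6.76881357e+01, -1.02280921e+01]), 'dq': array([ 0.02874636, -0.27660442, -0.23952275, -0.00269859,  0.05963406,
       -0.07700548]), 'tau': array([-3.17612275e-04, -4.40430951e+01, -1.76841187e+01,  6.32568542e-02,
        5.52063051e-02, -7.49173250e-05]), 'eef_pos': array([0.24003533, 0.57648838, 0.22178303]), 'ee_rot': array([-1.79907058e+02, -1.79230687e-02,  1.57382557e+02]), 'force': array([-0.39765766,  0.47335846, -0.08826472]), 'torque': array([ 0.01991308, -0.06185184,  0.02610901]), 'grasp_force': 0.0, 'gripper_width': 0.08695707049852007}
```

View pics/scene0.png

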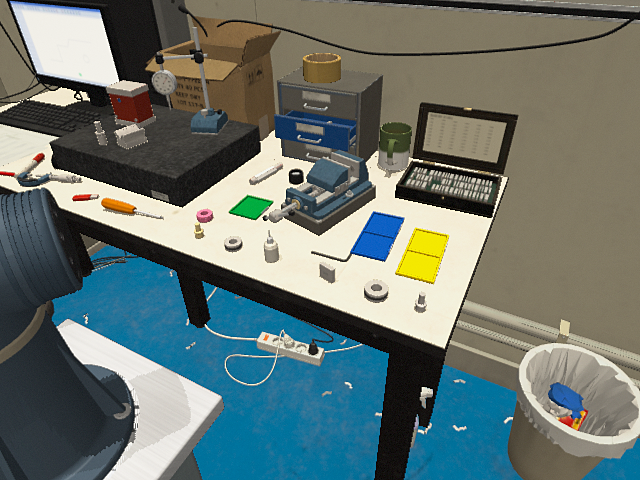

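View pics/side0.png

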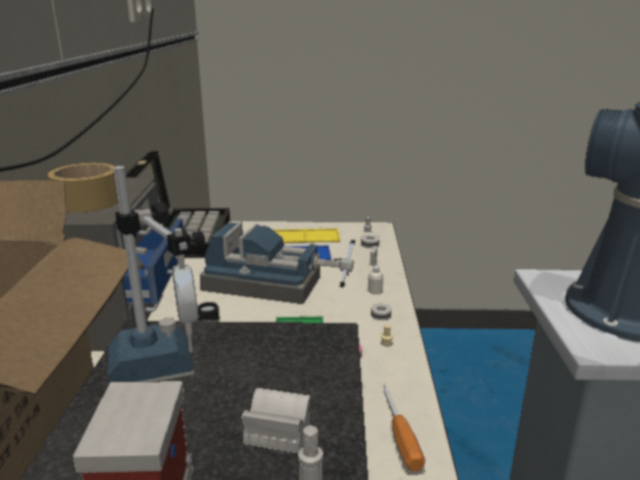

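View pics/wrist0.png

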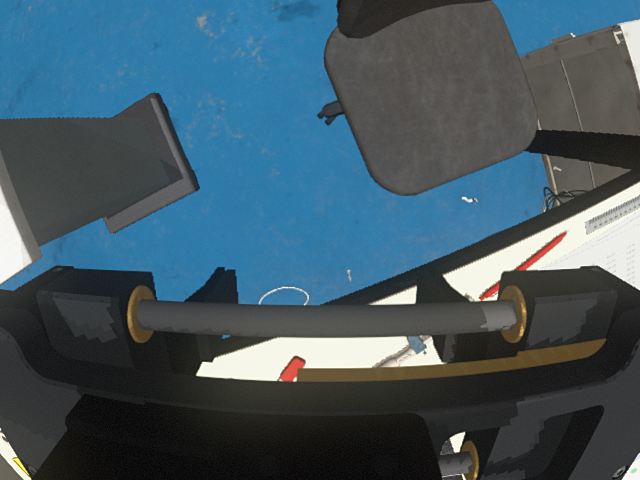

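The scene shows, left to right: brass pin (199,231), pink look-alike ring (205,215), small ring (233,243), oiler (271,248), block (327,271), large ring (376,290) and steel pin (421,302). The trays are green (251,207), blue (378,236) and yellow (423,255). Other things that could be confused with these: a black ring (296,176) and pins on the granite plate (100,132). The wrist camera currently sees only the floor and the desk edge.

```bash
cat > h.py <<'E'
import numpy as np, cv2
from bench import ctrl
from scipy.spatial.transform import Rotation as Ro
def ray(px,cam):
    m=ctrl.camera_model(cam); R=cv2.Rodrigues(m['rvec'])[0]
    d=np.array([(px[0]-m['cx'])/m['fx'],(px[1]-m['cy'])/m['fy'],1.])
    return -R.T@m['tvec'],R.T@d
def cast(px,cam,z):
    o,d=ray(px,cam); return o+d*(z-o[2])/d[2]
def wcast(px,z,st):
    m=ctrl.camera_model('wrist');T=m['tool_from_camera']
    v=np.array([px[0]-m['cx'],px[1]-m['cy']])/m['fx'];t=np.hypot(*v)
    d=np.array([*(v/max(t,1e-9)*np.sin(t)),np.cos(t)])
    R=Ro.from_euler('xyz',st['ee_rot'],degrees=True).as_matrix()
    o=np.array(st['eef_pos'])+R@T[:3,3]; d=R@T[:3,:3]@d
    return o+d*(z-o[2])/d[2]
def wproj(p,st):
    m=ctrl.camera_model('wrist');T=m['tool_from_camera']
    R=Ro.from_euler('xyz',st['ee_rot'],degrees=True).as_matrix()
    q=T[:3,:3].T@(R.T@(np.array(p)-st['eef_pos'])-T[:3,3])
    t=np.arctan2(np.hypot(q[0],q[1]),q[2]);u=q[:2]/np.hypot(q[0],q[1])*t*m['fx']
    return np.array([m['cx'],m['cy']])+u
def hsvmask(im,lo,hi): return cv2.inRange(cv2.cvtColor(im,cv2.COLOR_BGR2HSV),lo,hi)
E
python3 - <<'E'
from h import *
im=cv2.imread('pics/scene0.png')
for n,(lo,hi),roi in(("yellow",((22,120,120),(34,255,255)),(390,220,460,290)),("blue",((105,150,90),(125,255,255)),(345,205,410,265)),("green",((50,120,60),(75,255,255)),(225,190,280,225))):
    m=hsvmask(im,lo,hi);k=np.zeros_like(m);x0,y0,x1,y1=roi;k[y0:y1,x0:x1]=m[y0:y1,x0:x1]
    ys,xs=np.nonzero(k)
    P=np.array([cast((x,y),'scene',.005)[:2] for x,y in zip(xs,ys)],np.float32)
    r=cv2.minAreaRect(P*1000);print(n,np.round(r[0]),np.round(r[1]),round(r[2],1))
for n,p,z in(("brass",(199,231),.016),("small",(233,243),.007),("pink",(205,215),.007),("oiler",(271,250),.02),("block",(327,271),.015),("large",(376,290),.008),("steel",(421,302),.017)):
    print(n,np.round(cast(p,'scene',z)*1000))
c=im[190:330,180:450];cv2.imwrite('pics/c1.png',cv2.resize(c,None,fx=2.9,fy=2.9,interpolation=cv2.INTER_CUBIC))
E
```

```text
yellow [ 567. -313.] [158.  70.] 4.7Traceback (most recent call last):
  File "<stdin>", line 6, in <module>
  File "h.py", line 9, in cast
    o,d=ray(px,cam); return o+d*(z-o[2])/d[2]
        ~~~^^^^^^^^
  File "h.py", line 5, in ray
    m=ctrl.camera_model(cam); R=cv2.Rodrigues(m['rvec'])[0]
ValueError: time passes only in moves, steps and waits
```

```bash
sed -i 's/^def ray/import functools\ncm=functools.cache(ctrl.camera_model)\ndef ray/; s/m=ctrl.camera_model(/m=cm(/' h.py
python3 - <<'E'
from h import *
im=cv2.imread('pics/scene0.png')
for n,(lo,hi),roi in(("yellow",((22,120,120),(34,255,255)),(390,220,460,290)),("blue",((105,150,90),(125,255,255)),(345,205,410,265)),("green",((50,120,60),(75,255,255)),(225,190,280,225))):
    m=hsvmask(im,lo,hi);k=np.zeros_like(m);x0,y0,x1,y1=roi;k[y0:y1,x0:x1]=m[y0:y1,x0:x1]
    ys,xs=np.nonzero(k)
    P=np.array([cast((x,y),'scene',.005)[:2] for x,y in zip(xs,ys)],np.float32)
    r=cv2.minAreaRect(P*1000);print(n,np.round(r[0]),np.round(r[1]),round(r[2],1))
for n,p,z in(("brass",(199,231),.016),("small",(233,243),.007),("pink",(205,215),.007),("oiler",(271,250),.02),("block",(327,271),.015),("large",(376,290),.008),("steel",(421,302),.017)):
    print(n,np.round(cast(p,'scene',z)*1000))
c=im[190:330,180:450];cv2.imwrite('pics/c1.png',cv2.resize(c,None,fx=2.9,fy=2.9,interpolation=cv2.INTER_CUBIC))
E
```

```text
yellow [ 567. -313.] [158.  70.] 4.7
blue [ 585. -214.] [154.  69.] 5.3
green [556.  77.] [82. 70.] 3.5
brass [419. 106.  16.]
small [427.  29.   7.]
pink [481. 144.   7.]
oiler [429. -60.  20.]
block [ 428. -179.   15.]
large [ 429. -272.    8.]
steel [ 426. -351.   17.]
```

View pics/c1.png

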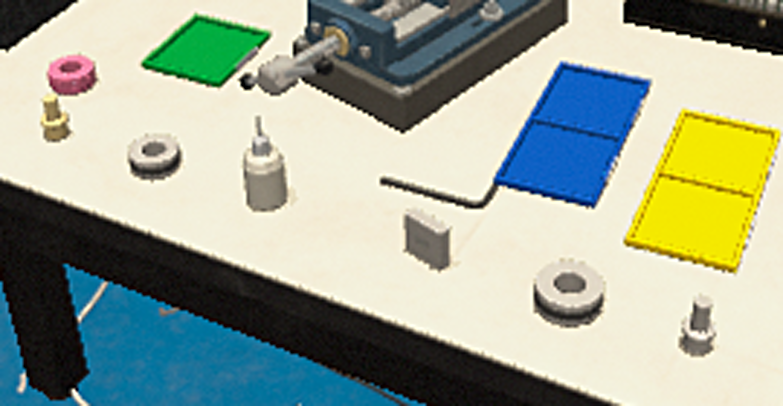

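The crop confirms the choices: the grey-steel small ring at crop (155,157), not the pink one (72,75), brass pin (54,122), block (428,240), large ring (568,292) and steel pin (698,325). I'm setting out toward the brass pin and turning the fingers to close along x.

Call:
arm_command(
  moves=[
    {"fingers":-1,"dp":[1.5,-4.6,0],"roll":-7},
    {"fingers":-1,"dp":[1.5,-4.6,0],"roll":-7},
    {"fingers":-1,"dp":[1.5,-4.6,0],"roll":-7},
    {"fingers":-1,"dp":[1.5,-4.6,0],"roll":-7},
    {"fingers":-1,"dp":[1.5,-4.6,0],"roll":-7},
  ],
)

```text
time_s: 0.57
eef_pos: [0.3001, 0.3895, 0.2222]
ee_rot: [-179.9, 0.1, 122.0]
force: [-0.5, -0.1, 0.1]
gripper_width: 0.0871
grasp_force: 0.0
```

Call:
arm_command(
  moves=[
    {"fingers":-1,"dp":[1.5,-4.6,0],"roll":-6.5},
    {"fingers":-1,"dp":[1.5,-4.6,0],"roll":-6.5},
    {"fingers":-1,"dp":[1.5,-4.6,0],"roll":-6.5},
    {"fingers":-1,"dp":[1.5,-4.6,0],"roll":-6.5},
    {"fingers":-1,"dp":[1.5,-4.6,0],"roll":-6.5},
  ],
)

```text
time_s: 0.98
eef_pos: [0.3607, 0.2061, 0.2226]
ee_rot: [180.0, 0.1, 89.5]
force: [0.6, 0.0, -0.7]
gripper_width: 0.0868
grasp_force: 0.0
```

Call:
arm_command(
  moves=[
    {"fingers":-1,"dp":[1.5,-2.5,0],"roll":0},
    {"fingers":-1,"dp":[1.5,-2.5,-1],"roll":0},
    {"fingers":-1,"dp":[1.5,-2.5,-1],"roll":0},
    {"fingers":-1,"dp":[1.5,-2.5,-1],"roll":0},
    {"fingers":-1,"dp":[1.5,-2.5,-1],"roll":0},
  ],
)

```text
time_s: 1.4
eef_pos: [0.4206, 0.1073, 0.1816]
ee_rot: [-179.8, -0.0, 89.6]
force: [-0.5, 0.9, 0.6]
gripper_width: 0.0868
grasp_force: 0.0
```

Run:
```python
from h import *
st=ctrl.get_state(); im=ctrl.snapshot('wrist')[:,:,::-1]
print(st['time_s'],st['eef_pos'],st['ee_rot'])
cv2.imwrite('pics/w1.png',im)
for n,p in(("brass",(.419,.106,.016)),("small",(.427,.029,.007)),("oiler",(.429,-.06,.02)),("pink",(.481,.144,.007))): print(n,wproj(p,st))
```

```text
1.4 [0.42061224 0.10726746 0.18156417] [-1.79847996e+02 -7.75142258e-03  8.96107036e+01]
brass [326.21427996 215.47810302]
small [334.89087507 289.78142446]
oiler [336.73276314 370.37780069]
pink [393.83274621 172.63556506]
```

View pics/w1.png

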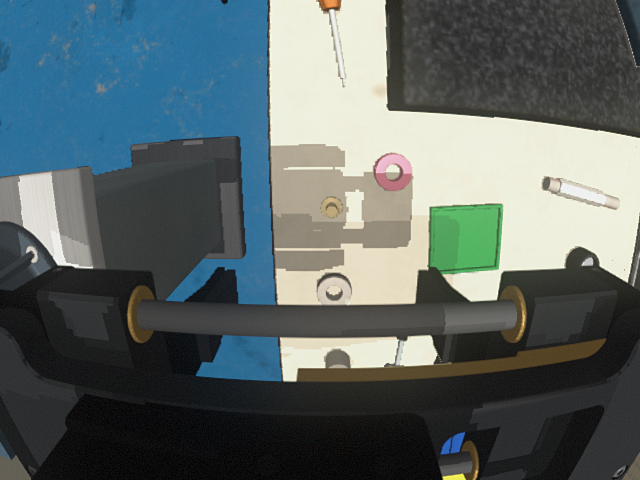

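The wrist view shows the brass pin at (331,208), pink ring (393,172), small ring (334,290), green tray (466,238) and oiler (339,358).

Run:
```python
from h import *
st=dict(eef_pos=[0.42061224,0.10726746,0.18156417],ee_rot=[-179.848,-.0078,89.611])
im=cv2.imread('pics/w1.png')
b=hsvmask(im[190:228,312:350],(15,90,60),(32,255,255));ys,xs=np.nonzero(b);p=(312+(xs.min()+xs.max())/2,190+(ys.min()+ys.max())/2);print(p,len(xs),xs.min(),xs.max(),ys.min(),ys.max())
print("brass",wcast(p,.016,st))
print("ring",wcast((334,290),.012,st))
g=hsvmask(im,(50,120,40),(75,255,255));g[:,:400]=0;g[:,520:]=0
c=max(cv2.findContours(g,0,2)[0],key=cv2.contourArea)[:,0]
P=np.array([wcast(q,.006,st)[:2] for q in c],np.float32)*1000;r=cv2.minAreaRect(P);print("green",r,cv2.boxPoints(r))
print("handle end", wcast((400,362),.03,st))
s=cv2.imread('pics/scene0.png')
for q in((271,217),(264,218),(290,205)):print(cast(q,'scene',.03))
```

```text
(np.float64(331.0), np.float64(207.0)) 36 10 28 8 26
brass [0.42334087 0.11376934 0.016     ]
ring [0.42604205 0.0310178  0.012     ]
green ((557.6692504882812, 79.47685241699219), (76.01931762695312, 68.09729766845703), 3.209040641784668) [[517.8132   111.34436 ]
 [521.6252    43.35385 ]
 [597.5253    47.609344]
 [593.7133   115.59985 ]]
handle end [ 0.49368596 -0.04416383  0.03      ]
[ 0.51009027 -0.00859401  0.03      ]
[0.50061563 0.00221999 0.03      ]
[ 0.56672658 -0.01994063  0.03      ]
```

Call:
arm_command(
  moves=[
    {"fingers":-1,"dp":[0.07,0.14,0],"roll":0},
    {"fingers":-1,"dp":[0.07,0.14,-1],"roll":0},
    {"fingers":-1,"dp":[0.07,0.14,-2],"roll":0},
    {"fingers":-0.3,"dp":[0.07,0.14,-3],"roll":0},
    {"fingers":-0.3,"dp":[0.07,0.14,-3.3],"roll":0},
  ],
)

```text
time_s: 1.87
eef_pos: [0.4204, 0.1164, 0.0473]
ee_rot: [-179.6, -0.0, 90.1]
force: [-0.3, 0.6, 0.3]
gripper_width: 0.0802
grasp_force: 0.0
```

Run:
```python
from h import *
st=ctrl.get_state(); im=ctrl.snapshot('wrist')[:,:,::-1]
print(st['time_s'],st['eef_pos'],st['ee_rot'],st['gripper_width'])
cv2.imwrite('pics/w2.png',im[150:400,120:540])
```

```text
1.8667 [0.4203598  0.11642669 0.04725493] [-1.79646606e+02 -6.57542604e-03  9.00523143e+01] 0.0801756403180731
```

View pics/w2.png

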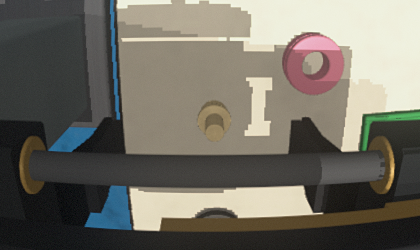

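Brass pin collar at full-frame (333,268), top at about (334,279).

Run:
```python
from h import *
st=dict(eef_pos=[0.4203598,0.11642669,0.04725493],ee_rot=[-179.6466,-.0066,90.0523])
print(wcast((333,269),.016,st),wcast((334,279),.031,st))
```

```text
[0.42293206 0.1151604  0.016     ] [0.42329931 0.11537734 0.031     ]
```

Call:
arm_command(
  moves=[
    {"fingers":-0.3,"dp":[0.07,0,-0.5],"roll":0},
    {"fingers":-0.3,"dp":[0.07,0,-1.0],"roll":0},
    {"fingers":-0.3,"dp":[0.07,0,-1.0],"roll":0},
    {"fingers":1,"dp":[0.07,0,-1.0],"roll":0},
    {"fingers":1,"dp":[0.07,0,-1.0],"roll":0},
  ],
)

```text
time_s: 2.33
eef_pos: [0.4264, 0.1154, 0.0119]
ee_rot: [179.9, -0.0, 90.0]
force: [0.7, -0.0, 0.4]
gripper_width: 0.0508
grasp_force: 0.0
```

Call:
arm_command(
  moves=[
    {"fingers":1,"dp":[0,0,0],"roll":0},
    {"fingers":1,"dp":[0,0,0],"roll":0},
    {"fingers":1,"dp":[0,0,0],"roll":0},
    {"fingers":1,"dp":[0,0,0],"roll":0},
    {"fingers":1,"dp":[0,0,0],"roll":0},
  ],
)

```text
time_s: 2.75
eef_pos: [0.426, 0.1144, 0.011]
ee_rot: [180.0, -0.0, 89.9]
force: [-1.3, 0.2, 1.1]
gripper_width: 0.0176
grasp_force: 4.2
```

Call:
arm_command(
  moves=[
    {"fingers":1,"dp":[0,0,0],"roll":0},
    {"fingers":1,"dp":[0,0,0],"roll":0},
    {"fingers":1,"dp":[0,0,0],"roll":0},
    {"fingers":1,"dp":[0,0,0],"roll":0},
    {"fingers":1,"dp":[0,0,0],"roll":0},
  ],
)

```text
time_s: 3.17
eef_pos: [0.4259, 0.1145, 0.0109]
ee_rot: [180.0, -0.0, 89.9]
force: [-1.1, 0.3, 6.2]
gripper_width: 0.0162
grasp_force: 30.0
```

Width is 16 mm (less than the collar's 19) with an upward push, so the pads are on the taper above the collar. I'll reopen and go lower.

Call:
arm_command(
  moves=[
    {"fingers":0.1,"dp":[-0.05,0,0],"roll":0},
    {"fingers":0.1,"dp":[-0.05,0,0],"roll":0},
    {"fingers":0.1,"dp":[-0.05,0,0],"roll":0},
    {"fingers":0.1,"dp":[-0.05,0.0,-0.2],"roll":0},
    {"fingers":0.1,"dp":[-0.05,0,-0.2],"roll":0},
  ],
)

```text
time_s: 3.58
eef_pos: [0.4235, 0.1145, 0.0015]
ee_rot: [-179.9, 0.0, 89.9]
force: [-0.4, -0.3, -0.7]
gripper_width: 0.0369
grasp_force: 0.0
```

Call:
arm_command(
  moves=[
    {"fingers":1,"dp":[0,0,0],"roll":0},
    {"fingers":1,"dp":[0,0,0],"roll":0},
    {"fingers":1,"dp":[0,0,0],"roll":0},
    {"fingers":1,"dp":[0,0,0],"roll":0},
    {"fingers":1,"dp":[0,0,0],"roll":0},
  ],
)

```text
time_s: 4.0
eef_pos: [0.4241, 0.1145, 0.0026]
ee_rot: [180.0, 0.0, 89.9]
force: [0.2, 0.3, -0.5]
gripper_width: 0.0168
grasp_force: 30.0
```

Call:
arm_command(
  moves=[
    {"fingers":1,"dp":[0,0,0],"roll":0},
    {"fingers":1,"dp":[0,0,0],"roll":0},
    {"fingers":1,"dp":[0,0,0],"roll":0},
    {"fingers":1,"dp":[0,0,0],"roll":0},
    {"fingers":1,"dp":[0,0,0],"roll":0},
  ],
)

```text
time_s: 4.42
eef_pos: [0.424, 0.1145, 0.0026]
ee_rot: [180.0, -0.0, 89.9]
force: [0.2, -0.4, -0.3]
gripper_width: 0.0167
grasp_force: 30.0
```

Call:
arm_command(
  moves=[
    {"fingers":1,"dp":[0,0,0.5],"roll":0},
    {"fingers":1,"dp":[0,0,1.2],"roll":0},
    {"fingers":1,"dp":[0,0,2],"roll":0},
    {"fingers":1,"dp":[0,0,2.5],"roll":0},
    {"fingers":1,"dp":[0,0,2.5],"roll":0},
  ],
)

```text
time_s: 4.83
eef_pos: [0.4261, 0.1147, 0.1058]
ee_rot: [179.6, -0.0, 89.9]
force: [0.9, 0.7, 0.1]
gripper_width: 0.0168
grasp_force: 30.0
```

Run:
```python
from h import *
st=ctrl.get_state(); im=ctrl.snapshot('wrist')[:,:,::-1]
print(st['eef_pos'],st['gripper_width'],st['grasp_force'])
cv2.imwrite('pics/w3.png',im[150:400,120:540])
for q,z in(((398,198),0),((490,215),0),((420,105),.13),((418,157),.04),((370,190),.03),((310,200),.0),((345,160),.09)): print(q,cast(q,'scene',z))
s=cv2.imread('pics/scene0.png')
m=hsvmask(s,(22,120,120),(34,255,255));m[:220]=0;m[290:]=0;m[:,:390]=0;m[:,460:]=0
c=max(cv2.findContours(m,0,2)[0],key=cv2.contourArea)[:,0]
print(cv2.boxPoints(cv2.minAreaRect(np.array([cast(q,'scene',.005)[:2] for q in c],np.float32)*1000)))
```

```text
[0.42612751 0.11468717 0.10579711] 0.016756359290477488 29.99990602489561
(398, 198) [ 0.74286318 -0.20086839  0.        ]
(490, 215) [ 0.76437221 -0.40087649  0.        ]
(420, 105) [ 0.99242434 -0.15903387  0.13      ]
(418, 157) [ 0.88449974 -0.19855414  0.04      ]
(370, 190) [ 0.69992799 -0.14788266  0.03      ]
(310, 200) [ 0.64539948 -0.02431593  0.        ]
(345, 160) [ 0.70002264 -0.08514009  0.09      ]
[[ 485.7056  -284.927  ]
 [ 491.40494 -354.33875]
 [ 648.63794 -341.4286 ]
 [ 642.9386  -272.01685]]
```

View pics/w3.png

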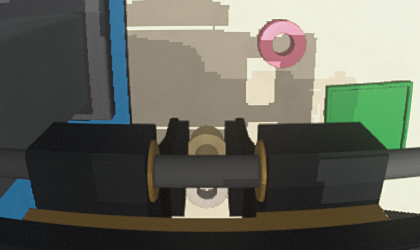

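Brass pin is held upright at crop (207,150). Carrying it to the far yellow bay at about (0.604,-0.310).

Call:
arm_command(
  moves=[
    {"fingers":1,"dp":[0,-1,0.5],"roll":0},
    {"fingers":1,"dp":[0,-2,0.5],"roll":0},
    {"fingers":1,"dp":[0,-3,0.5],"roll":0},
    {"fingers":1,"dp":[0,-4,0.5],"roll":0},
    {"fingers":1,"dp":[0,-5,0.5],"roll":0},
  ],
)

```text
time_s: 5.3
eef_pos: [0.4228, -0.0868, 0.1214]
ee_rot: [-179.9, -0.1, 89.9]
force: [1.3, 0.5, -1.2]
gripper_width: 0.017
grasp_force: 30.0
```

Call:
arm_command(
  moves=[
    {"fingers":1,"dp":[0,-1,0],"roll":0},
    {"fingers":1,"dp":[0,-2,0],"roll":0},
    {"fingers":1,"dp":[0,-3,0],"roll":0},
    {"fingers":1,"dp":[0,-4,0],"roll":0},
    {"fingers":1,"dp":[0.5,-4.8,0],"roll":0},
  ],
)

```text
time_s: 5.72
eef_pos: [0.4399, -0.2787, 0.1204]
ee_rot: [-179.7, -0.3, 89.7]
force: [0.2, 0.3, 0.2]
gripper_width: 0.0166
grasp_force: 30.0
```

Call:
arm_command(
  moves=[
    {"fingers":1,"dp":[0.9,-0.4,0],"roll":0},
    {"fingers":1,"dp":[1.8,-0.8,0],"roll":0},
    {"fingers":1,"dp":[2.7,-0.8,0],"roll":0},
    {"fingers":1,"dp":[3.5,-0.8,0],"roll":0.8},
    {"fingers":1,"dp":[3.95,-0.8,0],"roll":0.8},
  ],
)

```text
time_s: 6.13
eef_pos: [0.6047, -0.3096, 0.12]
ee_rot: [180.0, -0.0, 94.0]
force: [0.3, -0.3, -0.3]
gripper_width: 0.0166
grasp_force: 30.0
```

Run:
```python
from h import *
st=ctrl.get_state(); im=ctrl.snapshot('wrist')[:,:,::-1]
print(st['time_s'],st['eef_pos'],st['ee_rot'],st['gripper_width'],st['grasp_force'])
cv2.imwrite('pics/w4.png',im)
g=hsvmask(im,(22,120,60),(34,255,255))
```

```text
6.1333 [ 0.60469443 -0.30955662  0.12003055] [ 1.79978469e+02 -4.34661788e-02  9.40183082e+01] 0.01657002252685995 29.99862637021579
```

View pics/w4.png

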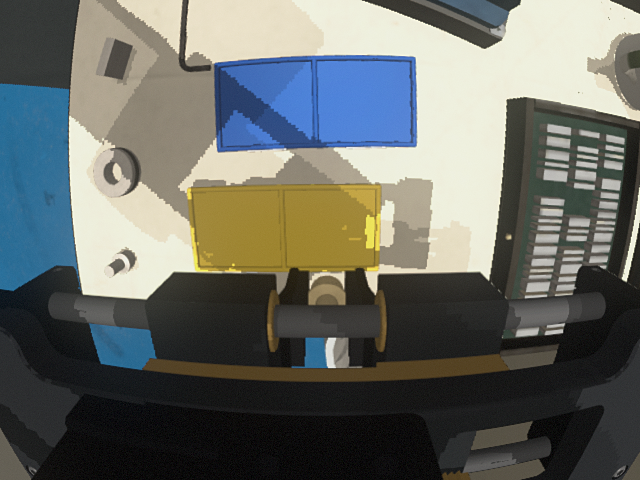

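Yellow tray corners are at (190,187), (380,185), (378,268), (196,270) with the divider near x=283. Blue spans (216,63)–(416,147). Large ring (117,172), steel pin (122,263), block (116,60).

Run:
```python
from h import *
st=dict(eef_pos=[0.60469443,-0.30955662,0.12003055],ee_rot=[179.978,-.043,94.018])
for n,L in(("Y",[(190,187),(380,185),(378,268),(196,270)]),("B",[(216,63),(414,57),(416,147),(220,151)])):
    P=np.array([wcast(q,.006,st)[:2] for q in L])*1000;print(n,P.round(),P.mean(0).round())
    v=P[1]+P[2]-P[0]-P[3];print(np.degrees(np.arctan2(v[1],v[0])))
print(wcast((117,172),.014,st),wcast((122,263),.017,st),wcast((116,60),.02,st))
```

```text
Y [[ 495. -283.]
 [ 642. -273.]
 [ 647. -339.]
 [ 499. -352.]] [ 571. -312.]
4.613520392493293
B [[ 512. -187.]
 [ 659. -173.]
 [ 666. -242.]
 [ 519. -254.]] [ 589. -214.]
5.149743020417061
[ 0.43231265 -0.27183216  0.014     ] [ 0.43331232 -0.34829439  0.017     ] [ 0.43155259 -0.18203544  0.02      ]
```

Call:
arm_command(
  moves=[
    {"fingers":1,"dp":[0.03,0,-1],"roll":0},
    {"fingers":1,"dp":[0.03,0,-2],"roll":0},
    {"fingers":1,"dp":[0.03,0,-2.6],"roll":0},
    {"fingers":1,"dp":[0.03,0,-2.8],"roll":0},
    {"fingers":1,"dp":[0.03,0,-2.8],"roll":0},
  ],
)

```text
time_s: 6.6
eef_pos: [0.6001, -0.3075, 0.0068]
ee_rot: [-179.6, -0.3, 93.9]
force: [0.8, 0.1, 0.3]
gripper_width: 0.0166
grasp_force: 30.0
```

Call:
arm_command(
  moves=[
    {"fingers":1,"dp":[0,0,-0.12],"roll":0},
    {"fingers":1,"dp":[0,0,-0.12],"roll":0},
    {"fingers":1,"dp":[0,0,-0.12],"roll":0},
    {"fingers":1,"dp":[0,0,-0.12],"roll":0},
    {"fingers":0.3,"dp":[0,0,-0.12],"roll":0},
  ],
)

```text
time_s: 7.02
eef_pos: [0.6035, -0.3098, 0.0065]
ee_rot: [179.9, 0.0, 93.9]
force: [0.6, 0.4, -1.1]
gripper_width: 0.0186
grasp_force: 0.0
```

Call:
arm_command(
  moves=[
    {"fingers":0.3,"dp":[0,0,0],"roll":0},
    {"fingers":0.3,"dp":[0,0,0],"roll":0},
    {"fingers":0.3,"dp":[0,0,0],"roll":0},
    {"fingers":0.3,"dp":[0,0,0],"roll":0},
    {"fingers":0.3,"dp":[0,0,0],"roll":0},
  ],
)

```text
time_s: 7.43
eef_pos: [0.6032, -0.3095, 0.0059]
ee_rot: [180.0, 0.0, 93.9]
force: [-0.3, -0.2, 0.5]
gripper_width: 0.0299
grasp_force: 0.0
```

Call:
arm_command(
  moves=[
    {"fingers":0.3,"dp":[0,0,0.3],"roll":0},
    {"fingers":0.3,"dp":[0,0,0.8],"roll":0},
    {"fingers":0.3,"dp":[0,0,1.6],"roll":0},
    {"fingers":-0.3,"dp":[0,0,2.5],"roll":0},
    {"fingers":-0.3,"dp":[0,0,2.5],"roll":0},
  ],
)

```text
time_s: 7.85
eef_pos: [0.6076, -0.3125, 0.1144]
ee_rot: [179.3, 0.5, 93.9]
force: [1.3, -1.4, 0.8]
gripper_width: 0.0372
grasp_force: 0.0
```

Call:
arm_command(
  moves=[
    {"fingers":-0.3,"dp":[-1,-0.2,0],"roll":0},
    {"fingers":-0.3,"dp":[-2,-0.4,0],"roll":0},
    {"fingers":-0.3,"dp":[-3,-0.8,0],"roll":0},
    {"fingers":-0.3,"dp":[-4,-1,0],"roll":0},
    {"fingers":-0.3,"dp":[-4.35,-1,0],"roll":0},
  ],
)

```text
time_s: 8.27
eef_pos: [0.4245, -0.35, 0.1064]
ee_rot: [-179.9, -0.1, 93.7]
force: [-0.2, 0.6, -0.3]
gripper_width: 0.0562
grasp_force: 0.0
```

Call:
arm_command(
  moves=[
    {"fingers":-0.3,"dp":[0,0,-0.5],"roll":0},
    {"fingers":-0.3,"dp":[0,0,-1],"roll":0},
    {"fingers":-0.3,"dp":[0,0,-1.2],"roll":0},
    {"fingers":-0.3,"dp":[0,0,-1.2],"roll":0},
  ],
)

```text
time_s: 8.6
eef_pos: [0.4284, -0.3487, 0.0567]
ee_rot: [-179.9, -0.1, 93.9]
force: [0.6, 0.3, 0.9]
gripper_width: 0.0562
grasp_force: 0.0
```

Run:
```python
from h import *
st=ctrl.get_state(); im=ctrl.snapshot('wrist')[:,:,::-1]
print(st['time_s'],st['eef_pos'],st['ee_rot'],st['gripper_width'])
s=ctrl.snapshot('scene')[:,:,::-1]
cv2.imwrite('pics/sc2.png',s)
out=np.vstack([im[150:400,120:540],cv2.resize(s[210:320,350:465],(420,400))[:340]])
cv2.imwrite('pics/w5.png',out)
```

```text
8.6 [ 0.42837972 -0.34873607  0.05665906] [-1.79897492e+02 -1.44572053e-01  9.38677547e+01] 0.05619140410367027
```

View pics/w5.png

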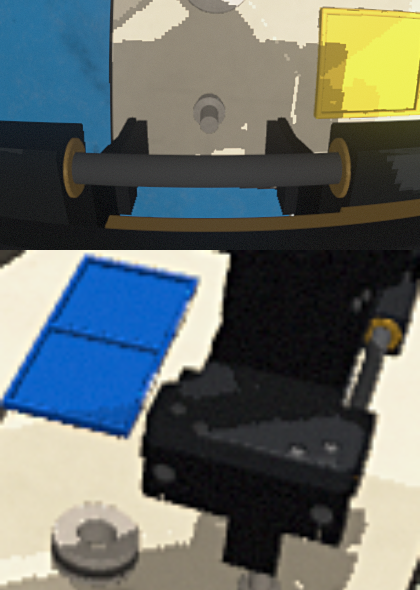

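Steel pin: collar at full-frame (329,259), top at about (329,268). The scene view is blocked by the arm.

Run:
```python
from h import *
st=dict(eef_pos=[0.42837972,-0.34873607,0.05665906],ee_rot=[-179.8975,-.1446,93.868])
print(wcast((329,261),.016,st),wcast((329,269),.034,st))
```

```text
[ 0.42888335 -0.34848099  0.016     ] [ 0.42867714 -0.34657979  0.034     ]
```

Call:
arm_command(
  moves=[
    {"fingers":-0.3,"dp":[0.02,0.02,-0.6],"roll":0},
    {"fingers":-0.3,"dp":[0.02,0.02,-1.2],"roll":0},
    {"fingers":-0.3,"dp":[0.02,0.02,-1.37],"roll":0},
    {"fingers":-0.3,"dp":[0.02,0.02,-1.37],"roll":0},
    {"fingers":1,"dp":[0.02,0.02,-1.37],"roll":0},
  ],
)

```text
time_s: 9.12
eef_pos: [0.4305, -0.3489, 0.0036]
ee_rot: [180.0, 0.0, 93.9]
force: [0.2, 0.1, -0.2]
gripper_width: 0.0544
grasp_force: 0.0
```

Call:
arm_command(
  moves=[
    {"fingers":1,"dp":[0,0,0],"roll":0},
    {"fingers":1,"dp":[0,0,0],"roll":0},
    {"fingers":1,"dp":[0,0,0],"roll":0},
    {"fingers":1,"dp":[0,0,0],"roll":0},
    {"fingers":1,"dp":[0,0,0],"roll":0},
  ],
)

```text
time_s: 9.53
eef_pos: [0.4302, -0.3489, 0.0035]
ee_rot: [180.0, 0.0, 93.9]
force: [-1.0, -0.0, 0.8]
gripper_width: 0.0246
grasp_force: 0.0
```

Call:
arm_command(
  moves=[
    {"fingers":1,"dp":[0,0,0],"roll":0},
    {"fingers":1,"dp":[0,0,0],"roll":0},
    {"fingers":1,"dp":[0,0,0],"roll":0},
    {"fingers":1,"dp":[0,0,0],"roll":0},
    {"fingers":1,"dp":[0,0,0],"roll":0},
  ],
)

```text
time_s: 9.95
eef_pos: [0.4299, -0.3488, 0.0032]
ee_rot: [180.0, 0.0, 93.9]
force: [-1.3, 0.6, 4.7]
gripper_width: 0.0166
grasp_force: 30.0
```

Call:
arm_command(
  moves=[
    {"fingers":1,"dp":[0,0,0],"roll":0},
    {"fingers":1,"dp":[0,0,0.4],"roll":0},
    {"fingers":1,"dp":[0,0,1.2],"roll":0},
    {"fingers":1,"dp":[0.8,0.3,1.4],"roll":0},
    {"fingers":1,"dp":[1.6,0.6,1.4],"roll":0},
  ],
)

```text
time_s: 10.37
eef_pos: [0.4948, -0.3263, 0.0612]
ee_rot: [179.8, 0.2, 93.7]
force: [-0.1, -0.3, -1.1]
gripper_width: 0.0166
grasp_force: 30.0
```

Call:
arm_command(
  moves=[
    {"fingers":1,"dp":[0.5,0.23,0],"roll":0},
    {"fingers":1,"dp":[0.95,0.23,0],"roll":0},
    {"fingers":1,"dp":[0.95,0.23,0],"roll":0},
    {"fingers":1,"dp":[0.95,0.23,0],"roll":0},
  ],
)

```text
time_s: 10.7
eef_pos: [0.5323, -0.3149, 0.0584]
ee_rot: [-180.0, -0.0, 94.0]
force: [-0.8, -0.3, -0.8]
gripper_width: 0.0166
grasp_force: 30.0
```

Run:
```python
from h import *
st=ctrl.get_state(); im=ctrl.snapshot('wrist')[:,:,::-1]
print(st['time_s'],st['eef_pos'],st['ee_rot'],st['gripper_width'],st['grasp_force'])
s=ctrl.snapshot('scene')[:,:,::-1]
out=np.vstack([im[150:400,120:540],cv2.resize(s[210:320,350:465],(420,400))[:340]])
cv2.imwrite('pics/w6.png',out)
```

```text
10.7 [ 0.53228161 -0.31491563  0.0583525 ] [-1.79971632e+02 -1.54819784e-02  9.39764679e+01] 0.01657414384071462 29.999965733732097
```

View pics/w6.png

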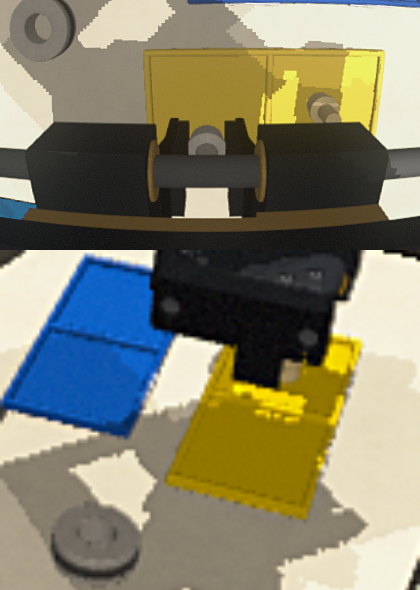

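Brass stands in the far bay at crop (325,108), and steel is held over the near bay at (207,140). Placing it.

Call:
arm_command(
  moves=[
    {"fingers":1,"dp":[0,0,-0.6],"roll":0},
    {"fingers":1,"dp":[0,0,-1.1],"roll":0},
    {"fingers":1,"dp":[0,0,-1.33],"roll":0},
    {"fingers":1,"dp":[0,0,-1.33],"roll":0},
    {"fingers":1,"dp":[0,0,-1.33],"roll":0},
  ],
)

```text
time_s: 11.22
eef_pos: [0.5307, -0.3157, 0.0054]
ee_rot: [-179.9, -0.1, 93.8]
force: [0.5, 0.0, 0.0]
gripper_width: 0.0168
grasp_force: 30.0
```

Call:
arm_command(
  moves=[
    {"fingers":0.3,"dp":[0,0,0],"roll":0},
    {"fingers":0.3,"dp":[0,0,0],"roll":0},
    {"fingers":0.3,"dp":[0,0,0],"roll":0},
    {"fingers":0.3,"dp":[0,0,0],"roll":0},
    {"fingers":0.3,"dp":[0,0,0],"roll":0},
  ],
)

```text
time_s: 11.63
eef_pos: [0.532, -0.3155, 0.006]
ee_rot: [180.0, 0.0, 93.9]
force: [-1.0, 0.4, -0.1]
gripper_width: 0.0295
grasp_force: 0.0
```

Call:
arm_command(
  moves=[
    {"fingers":0.3,"dp":[0,0,0.3],"roll":0},
    {"fingers":0.3,"dp":[0,0,0.8],"roll":0},
    {"fingers":0.3,"dp":[0,0,1.7],"roll":0},
    {"fingers":-0.8,"dp":[-0.6,0.3,2],"roll":0},
    {"fingers":-0.8,"dp":[-1.5,0.6,2],"roll":0},
  ],
)

```text
time_s: 12.05
eef_pos: [0.4771, -0.2952, 0.0906]
ee_rot: [179.4, 0.6, 94.0]
force: [-0.0, -1.2, -1.0]
gripper_width: 0.0377
grasp_force: 0.0
```

Call:
arm_command(
  moves=[
    {"fingers":-0.8,"dp":[-0.8,0.3,0],"roll":0},
    {"fingers":-0.8,"dp":[-1.05,0.45,0],"roll":0},
    {"fingers":-0.8,"dp":[-1.05,0.45,-0.4],"roll":0},
    {"fingers":-0.8,"dp":[-1.05,0.45,-0.4],"roll":0},
    {"fingers":-0.8,"dp":[-1.05,0.45,-0.4],"roll":0},
  ],
)

```text
time_s: 12.47
eef_pos: [0.4301, -0.2736, 0.0702]
ee_rot: [180.0, 0.0, 93.9]
force: [-0.0, 0.6, -0.4]
gripper_width: 0.0695
grasp_force: 0.0
```

```bash
cat > shot.py <<'E'
from h import *
import sys,pickle
def shot(n,w=True,sroi=None):
    st=ctrl.get_state(); im=ctrl.snapshot('wrist')[:,:,::-1]
    print(st['time_s'],st['eef_pos'].round(4),st['ee_rot'].round(2),st['gripper_width'])
    pickle.dump({k:st[k] for k in('eef_pos','ee_rot')},open('st.pkl','wb'))
    o=im[100:400,80:580]
    if sroi:
        x0,y0,x1,y1=sroi;s=ctrl.snapshot('scene')[:,:,::-1];s=s[y0:y1,x0:x1];o=np.vstack([o,cv2.resize(s,(500,290))])
    cv2.imwrite(f'pics/{n}.png',o)
E
python3 -c "
from shot import *
shot('w7',sroi=(330,210,470,291))"
```

```text
12.4667 [ 0.4301 -0.2736  0.0702] [1.7999e+02 1.0000e-02 9.3870e+01] 0.06946787133989346
```

View pics/w7.png

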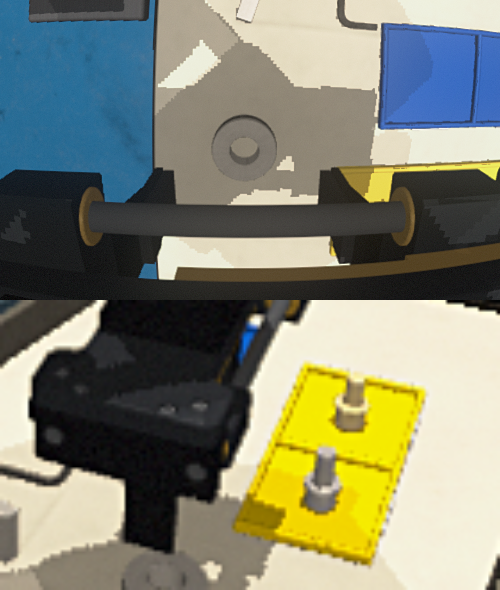

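Both pins stand upright in their bays. The large ring is centred at crop (244,147), which is full-frame (324,247).

```bash
python3 -c "
from h import *;import pickle;st=pickle.load(open('st.pkl','rb'))
print(wcast((324,247),.014,st),wcast((324,248),.016,st))"
```

```text
[ 0.42746707 -0.270164    0.014     ] [ 0.42748102 -0.27016727  0.016     ]
```

Call:
arm_command(
  moves=[
    {"fingers":-0.7,"dp":[-0.06,0.09,-0.6],"roll":0},
    {"fingers":-0.6,"dp":[-0.06,0.09,-1.2],"roll":0},
    {"fingers":-0.5,"dp":[-0.06,0.09,-1.6],"roll":0},
    {"fingers":-0.5,"dp":[-0.06,0.09,-1.6],"roll":0},
    {"fingers":0.3,"dp":[-0.06,0.09,-1.6],"roll":0},
  ],
)

```text
time_s: 12.98
eef_pos: [0.4279, -0.27, 0.0055]
ee_rot: [-180.0, -0.0, 93.9]
force: [1.1, 0.1, -0.8]
gripper_width: 0.0634
grasp_force: 0.0
```

Call:
arm_command(
  moves=[
    {"fingers":0.6,"dp":[0,0,0],"roll":0},
    {"fingers":0.6,"dp":[0,0,0],"roll":0},
    {"fingers":0.6,"dp":[0,0,0],"roll":0},
    {"fingers":0.6,"dp":[0,0,0],"roll":0},
    {"fingers":0.6,"dp":[0,0,0],"roll":0},
  ],
)

```text
time_s: 13.4
eef_pos: [0.4281, -0.2704, 0.0067]
ee_rot: [179.9, 0.1, 93.9]
force: [-0.1, 0.4, 4.7]
gripper_width: 0.0394
grasp_force: 30.0
```

Call:
arm_command(
  moves=[
    {"fingers":0.6,"dp":[0,0,0],"roll":0},
    {"fingers":0.6,"dp":[0,0,0],"roll":0},
    {"fingers":0.6,"dp":[0,0,0],"roll":0},
    {"fingers":0.6,"dp":[0,0,0],"roll":0},
  ],
)

```text
time_s: 13.73
eef_pos: [0.4281, -0.2704, 0.0067]
ee_rot: [179.9, 0.1, 93.9]
force: [-0.2, 0.5, 5.9]
gripper_width: 0.0397
grasp_force: 30.0
```

Call:
arm_command(
  moves=[
    {"fingers":0.6,"dp":[0,0,0.4],"roll":0},
    {"fingers":0.6,"dp":[0,0,1],"roll":0},
    {"fingers":0.6,"dp":[0.7,0.3,1.4],"roll":0},
    {"fingers":0.6,"dp":[1.5,0.7,1.4],"roll":0},
    {"fingers":0.6,"dp":[2.4,1.0,1.4],"roll":0},
  ],
)

```text
time_s: 14.15
eef_pos: [0.5236, -0.2293, 0.0631]
ee_rot: [-180.0, -0.0, 93.8]
force: [-0.1, -0.5, -1.3]
gripper_width: 0.0398
grasp_force: 30.0
```

Call:
arm_command(
  moves=[
    {"fingers":0.6,"dp":[0.8,0.2,0],"roll":0},
    {"fingers":0.6,"dp":[1.6,0.45,0],"roll":0},
    {"fingers":0.6,"dp":[2.45,0.45,0],"roll":0.2},
    {"fingers":0.6,"dp":[2.45,0.45,0],"roll":0.2},
    {"fingers":0.6,"dp":[2.45,0.45,0],"roll":0.2},
  ],
)

```text
time_s: 14.57
eef_pos: [0.6229, -0.2114, 0.0614]
ee_rot: [180.0, 0.0, 95.0]
force: [-1.6, -0.3, -2.0]
gripper_width: 0.0399
grasp_force: 30.0
```

```bash
python3 -c "
from shot import *
shot('w8',sroi=(300,180,440,261))"
```

```text
14.5667 [ 0.6229 -0.2114  0.0614] [1.7997e+02 4.0000e-02 9.5000e+01] 0.03986831419611506
```

View pics/w8.png

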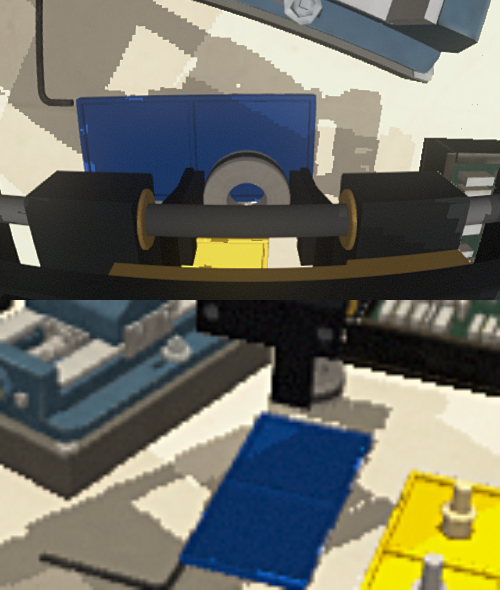

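Blue tray's edge runs from crop (78,100) to (316,95), divider at (195,98). The ring is held flat at (247,180).

```bash
python3 -c "
from h import *;import pickle;st=pickle.load(open('st.pkl','rb'))
for q in((78,100),(195,98),(316,95)): print(wcast((q[0]+80,q[1]+100),.006,st))"
```

```text
[ 0.51252693 -0.18644434  0.006     ]
[ 0.58857092 -0.17990923  0.006     ]
[ 0.66021455 -0.17168625  0.006     ]
```

Call:
arm_command(
  moves=[
    {"fingers":0.6,"dp":[0.06,0,-0.6],"roll":0},
    {"fingers":0.6,"dp":[0.06,0,-1.1],"roll":0},
    {"fingers":0.6,"dp":[0.06,0,-1.33],"roll":0},
    {"fingers":0.6,"dp":[0.06,0,-1.33],"roll":0},
    {"fingers":0.6,"dp":[0.06,0,-1.33],"roll":0},
  ],
)

```text
time_s: 15.08
eef_pos: [0.6223, -0.2121, 0.0083]
ee_rot: [-179.9, -0.1, 94.8]
force: [0.6, -0.3, -1.6]
gripper_width: 0.0401
grasp_force: 30.0
```

Call:
arm_command(
  moves=[
    {"fingers":-0.2,"dp":[0,0,0],"roll":0},
    {"fingers":-0.2,"dp":[0,0,0],"roll":0},
    {"fingers":-0.2,"dp":[0,0,0],"roll":0},
    {"fingers":-0.2,"dp":[0,0,0],"roll":0},
    {"fingers":-0.2,"dp":[0,0,0],"roll":0},
  ],
)

```text
time_s: 15.5
eef_pos: [0.6241, -0.212, 0.0088]
ee_rot: [180.0, 0.0, 94.9]
force: [-0.4, -0.7, 0.3]
gripper_width: 0.0516
grasp_force: 0.0
```

Call:
arm_command(
  moves=[
    {"fingers":-0.2,"dp":[0,0,0.3],"roll":0},
    {"fingers":-0.2,"dp":[0,0,0.8],"roll":0},
    {"fingers":-0.2,"dp":[0,0,1.6],"roll":0},
    {"fingers":-0.2,"dp":[-0.7,0,2.2],"roll":0},
    {"fingers":-0.2,"dp":[-1.6,0,2.2],"roll":0},
  ],
)

```text
time_s: 15.92
eef_pos: [0.5659, -0.2146, 0.1028]
ee_rot: [179.2, 0.5, 95.0]
force: [-0.1, -1.0, -0.8]
gripper_width: 0.0522
grasp_force: 0.0
```

Call:
arm_command(
  moves=[
    {"fingers":-0.2,"dp":[-1,0,0],"roll":0},
    {"fingers":-0.2,"dp":[-2,0,0],"roll":0},
    {"fingers":-0.2,"dp":[-3,0.4,0],"roll":0},
    {"fingers":-0.2,"dp":[-3.25,0.75,0],"roll":0},
    {"fingers":-0.2,"dp":[-3.25,0.75,0],"roll":0},
  ],
)

```text
time_s: 16.33
eef_pos: [0.4245, -0.178, 0.0971]
ee_rot: [-179.7, -0.3, 94.8]
force: [-0.6, 0.8, 1.2]
gripper_width: 0.0524
grasp_force: 0.0
```

```bash
python3 -c "
from shot import *
shot('w9',sroi=(300,200,440,281))"
```

```text
16.3333 [ 0.4245 -0.178   0.0971] [-179.67   -0.31   94.83] 0.05242482373861091
```

View pics/w9.png

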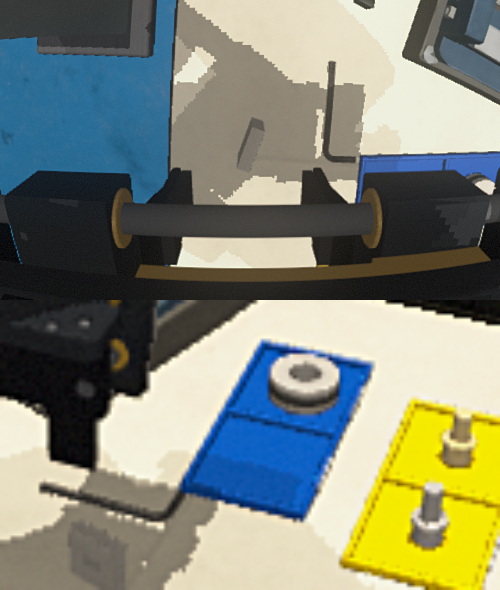

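The large ring lies in the far blue bay, and all is well there. The block is at crop (250,143), slanted. From here I'll work numerically, because only one view remains.

```bash
python3 -c "
from h import *;import pickle
im=cv2.imread('pics/w9.png')[112:176:2,226:280:1]
h=cv2.cvtColor(im,cv2.COLOR_BGR2HSV)
for r in range(im.shape[0]): print(112+2*r,' '.join('%3d'%h[r,c,2] if h[r,c,1]<25 else ' . ' for c in range(6,46)))
"
```

```text
112  .   .   .   .   .   .   .   .   .   .   .   .   .   .   .   .   .   .   .   .   .   .   .   .   .   .   .   .   .   .   .   .   .   .   .   .   .   .   .   . 
114  .   .   .   .   .   .   .   .   .   .   .   .   .   .   .   .   .   .   .   .   .   .   .   .   .   .   .   .   .   .   .   .   .   .   .   .   .   .   .   . 
116  .   .   .   .   .   .   .   .   .   .   .   .   .   .   .   .   .   .   .   .   .   .   .   .   .   .   .   .   .   .   .   .   .   .   .   .   .   .   .   . 
118  .   .   .   .   .   .   .   .   .   .   .   .   .   .   .   .   .   .   .   .   .   .   .   .   .   .   .   .   .   .   .   .   .   .   .   .   .   .   .   . 
120  .   .   .   .   .   .   .   .   .   .   .   .   .   .   .   .   .   .   .   .   .   .   .   .   .   .   .   .   .   .   .   .   .   .   .   .   .   .   .   . 
122  .   .   .   .   .   .   .   .   .   .   .   .   .   .   .   .   .   .   .   .   .   .   .   .   .   .   .   .   .   .   .   .   .   .   .   .   .   .   .   . 
124  .   .   .   .   .   .   .   .   .   .   .   .   .   .   .   .   .   .   .   .   .   .   .   .   .   .   .   .  
[... 3446 characters left out ...]
   .   .   .   .   .   .   .   .   .   .   . 
168  .   .   .   .   .   .   .   .   .   .   .   .   .   .   .   .   .   .   .   .   .   .   .   .   .   .   .   .   .   .   .   .   .   .   .   .   .   .   .   . 
170  .   .   .   .   .   .   .   .   .   .   .   .   .   .   .   .   .   .   .   .   .   .   .   .   .   .   .   .   .   .   .   .   .   .   .   .   .   .   .   . 
172  .   .   .   .   .   .   .   .   .   .   .   .   .   .   .   .   .   .   .   .   .   .   .   .   .   .   .   .   .   .   .   .   .   .   .   .   .   .   .   . 
174  .   .   .   .   .   .   .   .   .   .   .   .   .   .   .   .   .   .   .   .   .   .   .   .   .   .   .   .   .   .   .   .   .   .   .   .   .   .   .   .
```

Just brightness then.

```bash
python3 -c "
from h import *
g=cv2.imread('pics/w9.png')
v=g.max(2)//10
for r in range(112,178,2): print(r,' '.join('%2d'%x for x in v[r,230:272]))
"
```

```text
112 14 14 14 14 14 14 14 14 14 14 14 14 14 14 14 14 13 14 14 14 14 14 14 14 14 14 14 14 14 14 14 14 14 14 14 13 14 14 14 14 14 14
114 14 14 14 14 14 14 14 14 14 14 14 14 14 14 14 14 14 14 14 14 14 14 14 14 14 14 14 14 14 14 14 14 14 14 14 14 14 14 14 14 14 14
116 14 14 14 14 14 14 14 14 14 14 14 14 14 14 14 14 14 14 14 14 14 14 14 14 14 14 14 14 14 14 14 14 14 14 14 14 14 14 14 14 14 14
118 14 14 14 14 14 14 14 14 14 14 14 14 14 14 14 14 14 14 14 14 13 11  9 10 11 11 12 13 14 14 14 14 14 14 14 14 14 14 14 14 14 14
120 14 14 14 14 14 14 14 14 14 14 14 14 14 14 14 14 14 13 14 13 11  9  9  9  9  9  9  9  9  9 10 11 13 14 14 14 13 14 14 13 14 13
122 14 14 14 14 14 14 14 14 14 14 14 14 14 14 14 14 14 14 14 11  9  9  9  9  9  9  9  9  9  9  9  9  9 11 13 14 14 13 14 14 13 14
124 14 14 14 14 14 14 14 14 14 14 14 14 14 14 14 14 14 14 13 10  8  9  9  9  9  9  9  9  9  9  9  9  9 11 13 13 14 14 13 14 14 13
126 14 14 14 14 14 14 14 14 14 14 14 14 14 14 14 14 14 14 10  8  8  8  9  9  9  9  9  9  9  9  9  9  9 10 13 14 14 14 14 14 14 14
128 14 14 14 14 13 14 14 14 14 14 14 14 14 14 14 14 14 12  9
[... 2489 characters left out ...]
14 14 14 14 14 14 14 14 14 14 14 14 14 14 14 14 14
168 14 14 14 14 13 14 13 12 12 12 12 12 12 12 12 12 12 12 12 12 11 12 14 14 14 14 14 14 14 14 14 14 14 14 14 14 14 14 14 14 14 14
170 14 14 14 14 14 14 14 14 14 14 13 14 13 12 12 12 12 12 12 12 13 14 14 14 14 14 14 14 14 14 14 14 14 14 14 14 14 13 14 14 14 14
172 14 14 14 14 14 14 14 14 14 14 14 14 14 14 14 14 13 13 13 13 14 14 14 14 14 14 14 14 14 14 14 14 14 14 14 13 13 14 14 13 14 14
174 14 14 14 14 14 14 14 14 14 14 14 14 14 14 14 14 14 14 14 14 14 14 14 14 13 13 13 14 13 14 14 14 13 14 13 13 14 14 14 13 13 14
176 14 14 14 14 14 14 14 14 14 14 14 14 14 14 14 14 14 14 14 14 14 13 18 23 23 23 23 23 19 16 15 15 15 15 15 15 15 15 15 15 15 16
```

```bash
python3 -c "
from h import *;import pickle;st=pickle.load(open('st.pkl','rb'))
P=np.array([wcast((a+80,b+100),.03,st)[:2] for a,b in((251,128),(263.5,131.5),(250,171),(237,167.5))])*1000
print(P.round(1),P.mean(0).round(1),np.linalg.norm(P[1]-P[0]),np.linalg.norm(P[3]-P[0]))
v=P[0]+P[1]-P[2]-P[3];print('long axis deg',np.degrees(np.arctan2(v[1],v[0])))
"
```

```text
[[ 425.  -164.7]
 [ 433.1 -166.3]
 [ 426.9 -193.8]
 [ 418.2 -192.1]] [ 425.8 -179.2] 8.290579542828315 28.245455987153164
long axis deg 76.66830465910124
```

Call:
arm_command(
  moves=[
    {"fingers":0.3,"dp":[-0.1,0.07,0],"roll":-1.4},
    {"fingers":0.3,"dp":[-0.1,0.07,0],"roll":-2.8},
    {"fingers":0.3,"dp":[-0.1,0.07,-0.5],"roll":-3.65},
    {"fingers":0.3,"dp":[-0.1,0.07,-1.1],"roll":-3.65},
    {"fingers":0.3,"dp":[-0.1,0.07,-1.1],"roll":-3.65},
  ],
)

```text
time_s: 16.85
eef_pos: [0.4268, -0.1797, 0.0503]
ee_rot: [-179.9, -0.0, 76.7]
force: [-0.6, -0.2, 0.5]
gripper_width: 0.0322
grasp_force: 0.0
```

Call:
arm_command(
  moves=[
    {"fingers":0.3,"dp":[0,0,0],"roll":0},
    {"fingers":0.3,"dp":[0,0,0],"roll":0},
    {"fingers":0.3,"dp":[0,0,0],"roll":0},
  ],
)

```text
time_s: 17.1
eef_pos: [0.4272, -0.1799, 0.0535]
ee_rot: [179.8, 0.1, 76.7]
force: [0.8, -0.6, 0.4]
gripper_width: 0.0306
grasp_force: 0.0
```

```bash
python3 -c "
from shot import *
shot('w10')
im=cv2.imread('pics/w10.png');st=pickle.load(open('st.pkl','rb'))
print('expected', [wproj((x/1000,y/1000,.03),st)-[80,100] for x,y in((425,-164.7),(433.1,-166.3),(426.9,-193.8),(418.2,-192.1))])
v=im.max(2)//10
for r in range(100,196,4): print(r,' '.join('%2d'%x for x in v[r,218:278:2]))
"
```

```text
17.1 [ 0.4272 -0.1799  0.0535] [1.7985e+02 7.0000e-02 7.6650e+01] 0.030561849708906554
expected [array([237.02334129, 145.96090271]), array([252.87182012, 145.38155958]), array([253.14624737, 194.60426792]), array([236.91579888, 195.19457292])]
100 14 14 14 14 14 14 14 14 14 14 13 14 14 14 14 14 14 14 14 14 14 14 14 14 14 14 14 14 14 14
104 14 14 14 14 14 14 14 14 14 14 14 14 13 14 14 14 14 14 14 14 14 14 14 14 14 14 14 14 14 14
108 16 17 17 14 14 14 14 14 14 14 14 14 14 14 14 14 14 14 14 14 14 14 14 14 14 14 14 14 14 14
112 17 17 17 17 17 16 15 14 14 14 14 14 14 14 14 14 14 13 13 14 13 14 14 14 14 14 14 14 14 14
116 17 17 17 17 17 17 17 17 17 16 14 14 14 14 14 14 14 14 14 14 14 14 14 14 14 14 14 14 14 14
120 14 15 16 16 14 14 14 14 14 14 14 14 14 14 14 14 14 14 14 14 14 14 14 14 14 14 14 14 14 14
124 14 14 14 14 14 14 14 14 14 14 14 14 14 14 14 14 14 14 14 14 14 14 14 14 14 14 14 14 14 14
128 14 14 14 14 14 14 14 14 14 14 14 14 14 14 14 14 14 14 14 14 14 14 14 14 14 14 14 14 14 14
132 14 14 14 14 14 14 14 14 14 14 14  9  9  9  9  9  9  9 13 13 14 13 14 14 14 14 14 14 14 14
136 14 14
[... 700 characters left out ...]
 12 12 11 14 14 14 14 14 14 14 14 14 14 14
168 14 14 14 13 14 13 14 13 14 13 12 12 12 12 12 12 12 12 11 14 14 14 14 13 13 13 13 13 13 13
172 14 14 14 14 14 14 14 14 14 13 12 12 12 12 12 12 12 12 11 13 13 13 13 13 13 13 13 13 14 14
176 14 14 14 14 14 14 14 14 14 13 12 12 12 12 12 12 12 12 11 13 13 13 13 14 13 14 14 14 14 14
180 14 14 14 14 14 14 14 14 14 13 12 12 12 12 11 12 12 12 14 14 14 14 13 14 14 14 14 14 13 14
184 14 14 14 14 14 14 14 14 14 13 12 12 12 12 11 12 12 12 14 14 14 14 14 14 14 14 13 14 13 14
188 14 14 14 14 14 14 14 14 14 13 12 12 12 12 12 12 12 12 14 14 14 14 14 14 13 13 14 14 13 13
192 14 14 14 14 14 14 14 14 14 13 11 12 12 12 12 12 12 12 14 14 14 14 14 14 13 14 14 14 13 13
```

Call:
arm_command(
  moves=[
    {"fingers":0.3,"dp":[-0.01,0.02,-0.6],"roll":0},
    {"fingers":0.3,"dp":[-0.01,0.02,-1.1],"roll":0},
    {"fingers":0.3,"dp":[-0.01,0.02,-1.22],"roll":0},
    {"fingers":0.3,"dp":[-0.01,0.02,-1.22],"roll":0},
    {"fingers":1,"dp":[-0.01,0.02,-1.22],"roll":0},
  ],
)

```text
time_s: 17.57
eef_pos: [0.4258, -0.1785, 0.0043]
ee_rot: [180.0, 0.0, 76.6]
force: [0.3, -0.1, 0.2]
gripper_width: 0.0284
grasp_force: 0.0
```

Call:
arm_command(
  moves=[
    {"fingers":1,"dp":[0,0,0],"roll":0},
    {"fingers":1,"dp":[0,0,0],"roll":0},
    {"fingers":1,"dp":[0,0,0],"roll":0},
    {"fingers":1,"dp":[0,0,0],"roll":0},
    {"fingers":1,"dp":[0,0,0],"roll":0},
  ],
)

```text
time_s: 17.98
eef_pos: [0.426, -0.1786, 0.0045]
ee_rot: [179.9, 0.0, 76.6]
force: [0.1, -0.3, 6.8]
gripper_width: 0.0083
grasp_force: 30.0
```

Call:
arm_command(
  moves=[
    {"fingers":1,"dp":[0,0,0],"roll":0},
    {"fingers":1,"dp":[0,0,0],"roll":0},
    {"fingers":1,"dp":[0,0,0.4],"roll":0},
    {"fingers":1,"dp":[0,0,1.2],"roll":0},
    {"fingers":1,"dp":[0,0,2],"roll":0},
  ],
)

```text
time_s: 18.4
eef_pos: [0.4244, -0.1776, 0.0838]
ee_rot: [-179.8, -0.1, 76.6]
force: [0.3, -1.4, -0.0]
gripper_width: 0.0089
grasp_force: 30.0
```

Call:
arm_command(
  moves=[
    {"fingers":1,"dp":[0,0.2,1],"roll":0},
    {"fingers":1,"dp":[0,1.0,1],"roll":1},
    {"fingers":1,"dp":[0,2,1],"roll":2},
    {"fingers":1,"dp":[0,3,1],"roll":3},
    {"fingers":1,"dp":[0,4,1],"roll":3.3},
  ],
)

```text
time_s: 18.82
eef_pos: [0.4251, -0.017, 0.1242]
ee_rot: [180.0, 0.0, 93.2]
force: [0.5, -0.2, -1.3]
gripper_width: 0.0087
grasp_force: 30.0
```

Call:
arm_command(
  moves=[
    {"fingers":1,"dp":[0,1,0],"roll":0},
    {"fingers":1,"dp":[0,2,0],"roll":0},
    {"fingers":1,"dp":[0.8,2.43,0],"roll":0},
    {"fingers":1,"dp":[1.7,2.43,0],"roll":0},
    {"fingers":1,"dp":[2.6,2.43,0],"roll":0},
  ],
)

```text
time_s: 19.23
eef_pos: [0.5294, 0.0811, 0.1239]
ee_rot: [-179.9, -0.0, 93.4]
force: [1.4, -0.6, -0.1]
gripper_width: 0.0089
grasp_force: 30.0
```

Call:
arm_command(
  moves=[
    {"fingers":1,"dp":[0.68,0,0],"roll":0},
    {"fingers":1,"dp":[0.68,0,-0.5],"roll":0},
    {"fingers":1,"dp":[0.68,0,-1],"roll":0},
    {"fingers":1,"dp":[0.68,0,-1],"roll":0},
    {"fingers":1,"dp":[0.68,0,-1],"roll":0},
  ],
)

```text
time_s: 19.65
eef_pos: [0.5551, 0.079, 0.0827]
ee_rot: [-179.8, -0.0, 93.1]
force: [-0.6, 0.6, -0.0]
gripper_width: 0.0086
grasp_force: 30.0
```

```bash
python3 -c "
from shot import *
shot('w11')
st=pickle.load(open('st.pkl','rb'));im=cv2.imread('pics/w11.png')
g=hsvmask(im,(50,120,20),(75,255,255));c=max(cv2.findContours(g,0,2)[0],key=cv2.contourArea)
print(cv2.boundingRect(c))
P=np.array([wcast(q[0]+np.array([80,100]),.006,st)[:2] for q in c],np.float32)*1000
r=cv2.minAreaRect(P);print(r,cv2.boxPoints(r).round())
print(ctrl.get_state()['grasp_force'])
"
```

```text
19.65 [0.5551 0.079  0.0827] [-1.7977e+02 -3.0000e-02  9.3130e+01] 0.008619161024063534
(197, 98, 115, 92)
((558.7874755859375, 77.72626495361328), (75.97702026367188, 63.96118927001953), 2.530869960784912) [[519. 108.]
 [522.  44.]
 [598.  47.]
 [595. 111.]]
29.999848008155823
```

Call:
arm_command(
  moves=[
    {"fingers":1,"dp":[0.06,-0.04,-0.8],"roll":0},
    {"fingers":1,"dp":[0.06,-0.04,-1.5],"roll":0},
    {"fingers":1,"dp":[0.06,-0.04,-1.8],"roll":0},
    {"fingers":1,"dp":[0.06,-0.04,-1.8],"roll":0},
    {"fingers":1,"dp":[0.06,-0.04,-1.8],"roll":0},
  ],
)

```text
time_s: 20.12
eef_pos: [0.5592, 0.0773, 0.0123]
ee_rot: [-180.0, -0.0, 93.1]
force: [0.3, 0.8, -0.2]
gripper_width: 0.009
grasp_force: 30.0
```

Call:
arm_command(
  moves=[
    {"fingers":1,"dp":[0,0,-0.13],"roll":0},
    {"fingers":1,"dp":[0,0,-0.13],"roll":0},
    {"fingers":1,"dp":[0,0,-0.13],"roll":0},
    {"fingers":1,"dp":[0,0,-0.13],"roll":0},
    {"fingers":0.5,"dp":[0,0,-0.13],"roll":0},
  ],
)

```text
time_s: 20.53
eef_pos: [0.5596, 0.0773, 0.0072]
ee_rot: [179.9, 0.0, 93.1]
force: [-0.5, -0.3, -0.0]
gripper_width: 0.0112
grasp_force: 0.0
```

Call:
arm_command(
  moves=[
    {"fingers":0.5,"dp":[0,0,0],"roll":0},
    {"fingers":0.5,"dp":[0,0,0],"roll":0},
    {"fingers":0.5,"dp":[0,0,0],"roll":0},
    {"fingers":0.5,"dp":[0,0,0],"roll":0},
    {"fingers":0.5,"dp":[0,0,0],"roll":0},
  ],
)

```text
time_s: 20.95
eef_pos: [0.5591, 0.0773, 0.0065]
ee_rot: [-180.0, -0.0, 93.1]
force: [0.3, 0.3, -0.6]
gripper_width: 0.0217
grasp_force: 0.0
```

Call:
arm_command(
  moves=[
    {"fingers":0.5,"dp":[0,0,0.3],"roll":0},
    {"fingers":0.5,"dp":[0,0,0.9],"roll":0},
    {"fingers":0.5,"dp":[0,0,1.8],"roll":0},
    {"fingers":-0.4,"dp":[-0.8,-0.2,2.2],"roll":0},
    {"fingers":-0.4,"dp":[-1.7,-0.6,2.2],"roll":0},
  ],
)

```text
time_s: 21.37
eef_pos: [0.4965, 0.0535, 0.099]
ee_rot: [179.2, 0.1, 93.3]
force: [0.0, 0.4, -0.7]
gripper_width: 0.029
grasp_force: 0.0
```

Call:
arm_command(
  moves=[
    {"fingers":-0.5,"dp":[-0.8,-0.3,0],"roll":0},
    {"fingers":-0.5,"dp":[-1.6,-0.58,0],"roll":0},
    {"fingers":-0.5,"dp":[-1.6,-0.58,-0.6],"roll":0},
    {"fingers":-0.5,"dp":[-1.6,-0.58,-0.6],"roll":0},
    {"fingers":-0.5,"dp":[-1.6,-0.58,-0.6],"roll":0},
  ],
)

```text
time_s: 21.78
eef_pos: [0.4276, 0.0299, 0.0708]
ee_rot: [180.0, -0.0, 93.1]
force: [0.7, -0.5, -0.8]
gripper_width: 0.0595
grasp_force: 0.0
```

```bash
python3 -c "
from shot import *
shot('w12')
st=pickle.load(open('st.pkl','rb'));im=cv2.imread('pics/w12.png')
print('exp',wproj((.426,.030,.014),st)-[80,100])
v=im.max(2)//10
for r in range(100,200,4): print(r,' '.join('%2d'%x for x in v[r,200:296:3]))
s=ctrl.snapshot('scene')[:,:,::-1];cv2.imwrite('pics/sc3.png',s)
"
```

```text
21.7833 [0.4276 0.0299 0.0708] [180.    -0.    93.09] 0.059535519205922
exp [245.30504493 152.05564709]
100 14 14 14 14 14 14 14 14 14 14 14 14 14 14 14 14 14 14 14 14 14 14 14 14 14 14 14 14 14 14 14 14
104 14 14 14 14 14 14 14 14 14 14 14 14 14 14 14 14 14 14 14 14 14 14 14 14 14 14 14 14 14 14 14 14
108 14 14 14 14 14 14 14 14 14 14 14 14 14 14 14 14 14 14 14 14 14 14 14 14 14 14 14 14 14 14 14 14
112 14 14 14 14 14 14 14 14 14 14 14 14 14 14 14 14 14 14 14 14 14 14 14 14 14 14 14 14 14 14 14 14
116 14 14 14 14 14 14 14 14 14 14 14 14 14 14 14 14 14 14 14 14 14 14 14 14 14 14 14 14 16 14 14 14
120 14 14 14 14 14 14 14 14 14 14 14 14 14 14 14 14 14 14 14 14 14 14 14 14 14 14 14 20 23 17 14 14
124 14 13 14 14 13 14 13 14 14 14 14 14 11  7  6  5  6  8 11 14 14 14 13 14 14 14 14 19 23 17 14 14
128 14 14 14 14 14 14 14 14 14 14  6  6  9 10 11 12 11 10  9  6  7 14 14 14 14 14 14 14 23 18 14 14
132 13 14 14 14 14 14 14 14 12  6 11 13 12 12 13 12 12 12 12 12 11  6 12 14 14 14 14 14 14 14 14 14
136 13 14 14 14 14 14 13 12  8 12 12 12 12 12 12 12 12 12 13 13 12 12  8 13 14 14 14 14 14 14 14
[... 803 characters left out ...]

172 14 14 14 13 14 14 14 14 14 13 12 12 12 12 12 12 12 12 12 12 12 11 14 14 14 14 14 14 14 14 14 14
176 13 14 14 14 14 13 14 14 14 14 14 11 12 12 11 12 12 12 12 11 14 14 14 14 14 14 14 14 14 14 14 14
180 14 14 14 14 13 14 14 14 13 14 14 14 14 14 14 14 14 14 14 14 14 14 14 14 14 14 14 14 14 14 14 14
184 13 14 14 14 14 14 14 14 14 14 14 14 14 14 14 14 14 14 14 14 14 14 14 14 14 14 14 14 14 14 14 14
188 14 13 14 14 14 14 14 14 14 14 14 14 14 14 14 14 14 14 14 14 14 14 13 14 14 14 14 14 14 14 14 14
192 19 17 14 14 14 14 14 14 14 14 14 14 14 14 14 14 14 14 14 14 18 23 23 23 23 23 23 23 14 14 14 14
196 13 14 14 23 23 23 18 14 14 14 14 14 14 14 14 14 14 14 14 14 18 23 23 22 23 22 22 23 14 14 14 15
```

Call:
arm_command(
  moves=[
    {"fingers":-0.4,"dp":[-0.03,0,-0.7],"roll":0},
    {"fingers":-0.4,"dp":[-0.03,0,-1.3],"roll":0},
    {"fingers":-0.4,"dp":[-0.03,0,-1.63],"roll":0},
    {"fingers":-0.4,"dp":[-0.03,0,-1.63],"roll":0},
    {"fingers":0.6,"dp":[-0.03,0,-1.63],"roll":0},
  ],
)

```text
time_s: 22.3
eef_pos: [0.4269, 0.0302, 0.0053]
ee_rot: [180.0, 0.0, 93.2]
force: [-0.9, 0.0, 0.0]
gripper_width: 0.0586
grasp_force: 0.0
```

Call:
arm_command(
  moves=[
    {"fingers":0.7,"dp":[0,0,0],"roll":0},
    {"fingers":0.7,"dp":[0,0,0],"roll":0},
    {"fingers":0.7,"dp":[0,0,0],"roll":0},
    {"fingers":0.7,"dp":[0,0,0],"roll":0},
    {"fingers":0.7,"dp":[0,0,0],"roll":0},
  ],
)

```text
time_s: 22.72
eef_pos: [0.4265, 0.0301, 0.0061]
ee_rot: [179.9, 0.0, 93.1]
force: [0.8, 0.9, 6.3]
gripper_width: 0.0335
grasp_force: 30.0
```

Call:
arm_command(
  moves=[
    {"fingers":0.7,"dp":[0,0,0],"roll":0},
    {"fingers":0.7,"dp":[0,0,0],"roll":0},
    {"fingers":0.7,"dp":[0,0,0],"roll":0},
  ],
)

```text
time_s: 22.97
eef_pos: [0.4265, 0.03, 0.0061]
ee_rot: [179.9, 0.0, 93.1]
force: [-0.1, 0.4, 6.4]
gripper_width: 0.0341
grasp_force: 30.0
```

Call:
arm_command(
  moves=[
    {"fingers":0.7,"dp":[0,0,0.4],"roll":0},
    {"fingers":0.7,"dp":[0,0,1.2],"roll":0},
    {"fingers":0.7,"dp":[0,0,2.1],"roll":0},
    {"fingers":0.7,"dp":[0,0,3],"roll":0},
    {"fingers":0.7,"dp":[0,0,3],"roll":0},
  ],
)

```text
time_s: 23.38
eef_pos: [0.4292, 0.0297, 0.1304]
ee_rot: [179.4, 0.2, 93.1]
force: [0.5, 0.0, -0.5]
gripper_width: 0.0337
grasp_force: 30.0
```

Call:
arm_command(
  moves=[
    {"fingers":0.7,"dp":[0,-1,0],"roll":0},
    {"fingers":0.7,"dp":[0,-2,0],"roll":0},
    {"fingers":0.7,"dp":[0,-3,0],"roll":0.3},
    {"fingers":0.7,"dp":[0,-4,0],"roll":0.3},
    {"fingers":0.7,"dp":[0,-5,0],"roll":0.3},
  ],
)

```text
time_s: 23.8
eef_pos: [0.4251, -0.1713, 0.1249]
ee_rot: [-180.0, -0.0, 94.6]
force: [0.5, 0.1, -1.0]
gripper_width: 0.0339
grasp_force: 30.0
```

Call:
arm_command(
  moves=[
    {"fingers":0.7,"dp":[0.4,-0.9,0],"roll":0},
    {"fingers":0.7,"dp":[1.3,-1.18,0],"roll":0},
    {"fingers":0.7,"dp":[2.3,-1.18,0],"roll":0},
    {"fingers":0.7,"dp":[3.11,-1.18,-0.5],"roll":0},
    {"fingers":0.7,"dp":[3.11,-1.18,-1],"roll":0},
  ],
)

```text
time_s: 24.22
eef_pos: [0.5586, -0.2201, 0.0859]
ee_rot: [179.3, 0.4, 94.6]
force: [0.4, -0.0, -1.6]
gripper_width: 0.0335
grasp_force: 30.0
```

Call:
arm_command(
  moves=[
    {"fingers":0.7,"dp":[0,0,-0.4],"roll":0},
    {"fingers":0.7,"dp":[0,0,-0.4],"roll":0},
    {"fingers":0.7,"dp":[0,0,-0.4],"roll":0},
    {"fingers":0.7,"dp":[0,0,-0.4],"roll":0},
  ],
)

```text
time_s: 24.55
eef_pos: [0.5502, -0.2171, 0.0695]
ee_rot: [-180.0, -0.0, 94.6]
force: [0.2, -0.4, -0.6]
gripper_width: 0.0335
grasp_force: 30.0
```

```bash
python3 -c "
from shot import *
shot('w13')
st=pickle.load(open('st.pkl','rb'));im=cv2.imread('pics/w13.png');print(ctrl.get_state()['grasp_force'])
g=hsvmask(im,(105,140,40),(125,255,255));g[:,:120]=0
for x in(150,170,190,210): 
  c=np.nonzero(g[:190,x])[0]; print(x,c[:3],c[-3:],wcast((x+80,100+c.min()),.006,st)[:2] if len(c) else '')
print([ (r,np.nonzero(g[r])[0][[0,-1]]) for r in range(110,160,10) if g[r].any()])
print('tray left edge', [wcast((80+np.nonzero(g[r])[0][0],100+r),.006,st)[:2] for r in(120,130,140)if g[r].any()])
"
```

```text
24.55 [ 0.5502 -0.2171  0.0695] [-180.     -0.     94.62] 0.033454746559136994
29.99945640563965
150 [] [] 
170 [] [] 
190 [112 113 114] [135 136 137] [ 0.51226868 -0.19594599]
210 [104 106 107] [168 169 170] [ 0.52449434 -0.18994302]
[(110, array([191, 416])), (120, array([190, 415])), (130, array([190, 414])), (140, array([191, 413])), (150, array([191, 412]))]
tray left edge [array([ 0.51249759, -0.20106913]), array([ 0.51277152, -0.20754992]), array([ 0.51367492, -0.21407325])]
```

Call:
arm_command(
  moves=[
    {"fingers":0.7,"dp":[0.03,0,-0.7],"roll":0},
    {"fingers":0.7,"dp":[0.03,0,-1.2],"roll":0},
    {"fingers":0.7,"dp":[0.03,0,-1.45],"roll":0},
    {"fingers":0.7,"dp":[0.03,0,-1.53],"roll":0},
    {"fingers":0.7,"dp":[0.03,0,-1.53],"roll":0},
  ],
)

```text
time_s: 25.02
eef_pos: [0.5514, -0.2172, 0.0088]
ee_rot: [-180.0, -0.0, 94.6]
force: [0.6, -0.6, 0.2]
gripper_width: 0.0337
grasp_force: 30.0
```

Call:
arm_command(
  moves=[
    {"fingers":0.7,"dp":[0,0,0],"roll":0},
    {"fingers":-0.02,"dp":[0,0,0],"roll":0},
    {"fingers":-0.02,"dp":[0,0,0],"roll":0},
    {"fingers":-0.02,"dp":[0,0,0],"roll":0},
    {"fingers":-0.02,"dp":[0,0,0],"roll":0},
  ],
)

```text
time_s: 25.43
eef_pos: [0.5519, -0.2173, 0.0087]
ee_rot: [180.0, 0.0, 94.6]
force: [-0.0, 0.3, 0.3]
gripper_width: 0.0432
grasp_force: 0.0
```

Call:
arm_command(
  moves=[
    {"fingers":-0.02,"dp":[0,0,0],"roll":0},
    {"fingers":-0.02,"dp":[0,0,0.4],"roll":0},
    {"fingers":-0.02,"dp":[0,0,1.2],"roll":0},
    {"fingers":-0.02,"dp":[0,0,2.2],"roll":0},
    {"fingers":-0.02,"dp":[0,0,3],"roll":0},
  ],
)

```text
time_s: 25.85
eef_pos: [0.5516, -0.2171, 0.1298]
ee_rot: [180.0, 0.0, 94.6]
force: [0.1, -0.0, 0.4]
gripper_width: 0.0445
grasp_force: 0.0
```

Call:
arm_command(
  moves=[
    {"fingers":-0.02,"dp":[-0.9,0,0.5],"roll":0},
    {"fingers":-0.02,"dp":[-1.8,0,1],"roll":0},
    {"fingers":-0.02,"dp":[-2.6,0,1.5],"roll":0},
    {"fingers":-0.02,"dp":[-3.2,0,2],"roll":0},
    {"fingers":-0.02,"dp":[-3.5,0,2.5],"roll":0},
  ],
)

```text
time_s: 26.27
eef_pos: [0.4079, -0.2156, 0.2287]
ee_rot: [-179.8, -0.1, 94.6]
force: [0.2, -0.4, 0.3]
gripper_width: 0.0445
grasp_force: 0.0
```

Call:
arm_command(
  moves=[
    {"fingers":-0.02,"dp":[0,1,0.5],"roll":0},
    {"fingers":-0.02,"dp":[0,2,1],"roll":0},
    {"fingers":-0.02,"dp":[0,3,1],"roll":0},
    {"fingers":-0.02,"dp":[0,4,1],"roll":0},
    {"fingers":-0.02,"dp":[0,5,1],"roll":0},
  ],
)

```text
time_s: 26.68
eef_pos: [0.4113, -0.0162, 0.269]
ee_rot: [179.9, 0.0, 94.5]
force: [1.1, 0.9, -0.3]
gripper_width: 0.0441
grasp_force: 0.0
```

Call:
arm_command(
  moves=[
    {"fingers":-0.02,"dp":[0,1,0],"roll":0},
    {"fingers":-0.02,"dp":[0,2,0],"roll":0},
    {"fingers":-0.02,"dp":[0,3,0],"roll":0},
    {"fingers":-0.02,"dp":[0,4,0],"roll":0},
    {"fingers":-0.02,"dp":[0,5,0],"roll":0},
  ],
)

```text
time_s: 27.1
eef_pos: [0.4109, 0.1844, 0.2684]
ee_rot: [180.0, 0.0, 94.6]
force: [1.3, -0.6, 0.6]
gripper_width: 0.0442
grasp_force: 0.0
```

Call:
arm_command(
  moves=[
    {"fingers":-0.02,"dp":[0,1,0],"roll":0},
    {"fingers":-0.02,"dp":[0,2,0],"roll":0},
    {"fingers":-0.02,"dp":[-0.5,3,0],"roll":0},
    {"fingers":-0.02,"dp":[-0.5,3,0],"roll":0},
    {"fingers":-0.02,"dp":[-0.5,3,0],"roll":0},
  ],
)

```text
time_s: 27.52
eef_pos: [0.3899, 0.3041, 0.2679]
ee_rot: [-180.0, 0.0, 94.9]
force: [0.0, -0.2, -0.3]
gripper_width: 0.0444
grasp_force: 0.0
```

```bash
python3 -c "
from h import *
s=ctrl.snapshot('scene')[:,:,::-1];cv2.imwrite('pics/sc4.png',cv2.resize(s[185:325,185:452],(800,420),interpolation=cv2.INTER_CUBIC))
"
```

```text
(no output)
```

View pics/sc4.png

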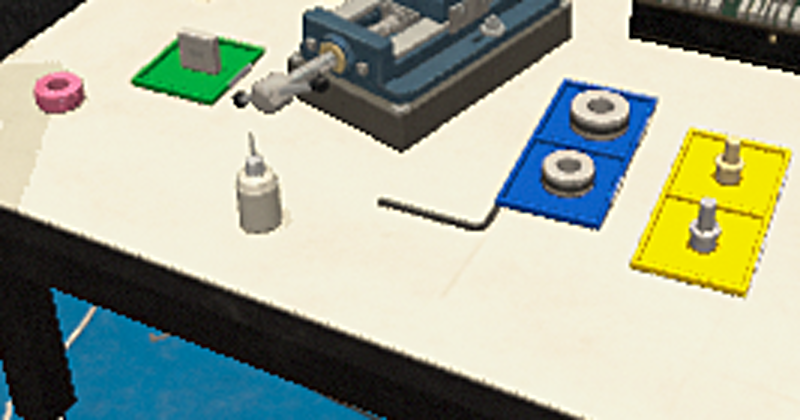

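All five parts are in their bays: block (198,52), rings (600,113) and (568,172), pins (731,160) and (706,225). The oiler stands where it was at (260,190).

```bash
python3 -c "
from bench import ctrl
print(ctrl.sign_off())"
```

```text
the job is handed in; nothing more can be done
None
```

The job is handed in: the final picture shows both pins upright in the yellow tray, both rings flat in the blue tray, the gauge block upright in the green tray and the oil bottle still standing in its place, after about 28 s of the 131 s allowed.

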